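Hold the fuel cap lock turned

TASK

The lock of the filler cap on the red fuel tank has sticky pins: take the key with the yellow head out of the key block, work it down past the pins until it is fully home in the cap's keyway, then turn it a quarter turn clockwise to its stop, against the return spring. Finish while still holding the key home and fully turned: do not let go of it. Leave the other two keys in the block and everything else on the bench where it is.

Things in the scene. Friction and masses are not known exactly. Their poses are not given: they have to be found in the camera images.
- tank: Red motorcycle fuel tank, 460 long (its x, nose to +x) x 270 wide x 200 mm high, fixed on two low wooden bearers. Origin on the bench below the middle of the filler cap. The cap is level: a bolted ring 100 mm across, top 206 mm above the bench; a lid 74 mm across, top at 209 mm; the lock in its middle. A dust flap lies folded flat on the lid on the +x side, 2 mm high, below the lock's face.
- keyway (a point): Middle of the keyway's mouth on the lock's face (brass disc 22 mm across), 213 mm above the bench, on the turning axis. z up; x runs along the keyway's long side (the tank's x while the lock is unturned) and turns with the lock. The mouth, 15.6 x 9.6 mm, narrows over 3 mm of depth to the keyway, 10.4 x 4.4 mm, 34 mm deep. The lock cannot turn until the key is within about 2 mm of home.
- pin_upper (a point): The upper sticky pin, hidden in the keyway: 10 mm below its mouth, at its +x end, standing 3.6 mm into it. Pushed straight down, the key jams on a pin (it takes 20 to 40 N). Pressed lightly (5 to 15 N) and shifted about 1 mm to and fro along the keyway's x, it works past in one to three wiggles; a pin pushed aside stays against the key's edge with up to 3 N.
- pin_lower (a point): The lower sticky pin, alike: 17.5 mm below the mouth, at the keyway's -x end. Farther down, a sprung locking wafer pushes back with 1 to 2 N over the last 4 mm before the key is home.
- cap_lock (a joint): Turn of the lock in rad: 0 at rest, growing clockwise seen from above, to 1.36 at the stop. A return spring drives it back: 0.07 Nm at 0, 0.15 Nm at the stop, so it springs back if let go. The key has about 0.15 to 0.2 rad of play in the keyway, so the key itself makes about a quarter turn (1.57 rad) to bring the lock to its stop.
- key_yellow: The tank's key, yellow head, upright in the key block, 25 to 50 g. Origin mid-shoulder, where the head meets the blade; z up, x across its width, y through its thickness. Head 26 (x) x 9 (y) x 36 mm (z 0 to 36): grip its flat sides, closing along y. Blade 9 x 3 mm, down to z = -32, blunt tip bevelled over 2.6 mm; half a turn about z is the same. Home: shoulder on the lock's face (z 213 mm).
- key_block: Wooden key block 200 (x) x 60 (y) x 40 mm, fixed; origin under its middle. Three upright slots 11 x 5 mm, 36 mm deep, at x = -60, 0 and +60 mm, y = 0, each hold a key, its width along the block's x, its shoulder on the block's top, 40 mm above the bench. Which key is in which slot varies.
- key_black: Another bike's key, same shape, black head, standing in the key block. Leave it there.
- key_blue: Another bike's key, same shape, blue head, standing in the key block. Leave it there.
- spray_can: Blue spray can with a yellow band and red cap, 52 mm across, 165 mm tall, upright, loose, near one end of the key block. Origin at its foot.
- screwdriver: Screwdriver with a red handle, 200 mm long, lying loose near the other end of the key block.
- wrench: Steel wrench, 170 mm long, lying loose on the bench alongside the key block.
- oil_bottle: Grey oil bottle with a yellow label, 72 mm across, 190 mm tall, upright, loose, towards the back of the bench. Origin at its foot.

How it is judged:
By the outcome, as a careful person would: the job done as asked, in the order asked, and still so for the second after the job is handed in, while the arm keeps its last pose, push and grip.
It also fails if it takes over 53 s, if anything falls off the work surface, if the arm or the gripper's body presses on something with over 40 N, if the wrist force passes 120 N, or if a joint passes its speed limit or range.

ROBOT

A 7-joint arm with a two-finger parallel gripper is mounted at the origin on the work surface. World frame = base frame: x ahead of the robot, y to its left, z up, the work surface at z = 0. Lengths are in m, angles in rad, forces in N, time in s.
With the tool pointing down it reaches from about 0.425 to 0.975 m from the base axis. Payload 16.7 kg.
Tool frame: the origin (TCP) lies at the very end of the fingers, on their centre line; the grasp point (between the pads) lies arm.grip_point_offset behind it (arm.grip_point_offset is the distance from the TCP to the grasp point, in m); z points along the fingers, y is the line along which they close (so a half turn about z gives the same grasp; the last joint's range is limited). The gripper opens to 85 mm and grips with 20 to 120 N. Pads are 22 mm wide; open, the fingers measure 114 mm over their backs; the gripper's body (76 mm by 85 mm) begins 54 mm behind the grasp point. The pads swing forward as they close: fully open they stand 13 mm farther back than shut.
Start: joints at [-1.347, 0.426, 0.074, 1.606, -0.034, 1.111, -0.067], TCP at [0.246, 0.629, 0.231] pointing down, gripper open.
Joint ranges: [-2.85, 2.85], [-0.5, 2.14], [-1.23, 1.37], [0.21, 2.46], [-1.02, 4.16], [0.16, 2.05], [-2.73, 2.73]. Speed limits (rad/s): [1.89, 1.89, 2.39, 2.39, 3.01, 3.01, 3.01].

INTERFACE

Orientations are given as a 3x3 rotation matrix whose columns are the frame's x, y, z axes.
In Python, from bench import arm gives the robot as it stands.
- The arm moves only by the tool send_rows, never from a script. Its argument "deltas" is one flat list of numbers, 7 for each row, row after row: the turn, a rotation vector about the tool's x, y, z in degrees, then the shift along the tool's x, y, z in cm, then the closure, from 0 (fully open) to 1 (shut). A call has exactly 5 rows; each row is the pose to reach, as a shift and turn from the pose commanded when the call began, along the tool's axes at that moment; what a row does not reach only later rows make up. A row lasts 1/8 s, in which the tool goes at most 62.5 mm and 10.7 degrees, less where a joint would pass 70% of its speed; a pose out of reach is approached as far as the arm can. A call with a gripper value outside its range is refused whole. The fingers move at their own pace and stop on an object; the grip force is fixed at half the most. Time passes only in rows, so rows that repeat a pose let the fingers close, or fill a call up. It gives the time, the measured TCP pose, the force, the opening and the grip force at its end, in the units of the state.
- arm.get_state(): the state, without advancing time (a new reading comes with each control period).
- arm.capture(name): name is "side" or "top"; returns a dict with "img" (400x640x3 uint8, red, green, blue), "mtx" (3x3 intrinsics, pixels), "D" ([k1, k2, p1, p2, k3] as OpenCV has them; the pictures are not rectified), "eye" and "rotation" of the camera in the world. Camera axes: x right, y down, z forward; pixel columns grow to the right and rows downward; lengths in m; the calibration is good to about 2 mm. A picture is of the moment at which its call begins. There is no depth.
- arm.close_job(): hands the job in; it is judged then, once.
The state is a dict: "clock": time; "qpos": joint angles; "joint_vel": joint speeds; "joint_torque": joint torques, N m; "tcp_pos": TCP position; "orientation": TCP orientation; "contact_force": force on the tool from outside, world axes, zero at the start; "ft_torque": the same for the moment, N m; "gripper_width": finger opening in m; "gripper_force": force on a finger pad.
Only numpy, scipy, OpenCV 4.12 (cv2) and the standard library are available. Lean on these libraries where they do the work, as an engineer would, in place of code of your own. Each camera call takes 0.05 s, during which the arm holds its last target. There are 200 camera calls.

## Working session

There is one attempt and no reset: what is moved stays moved. The work goes in short steps, Python scripts to look and compute and a tool call to move; the robot and the scene stay as the last step left them, time stands still between calls to the robot, and variables do not carry over. Pictures are saved under pics/ and viewed, at most 10 in all, crops included, and the job is handed in when it is done.

Besides the shell and the picture viewer there is one more tool, called after "Request:" in YAML: its name, and indented under it one key for each argument. send_rows: Moves the arm, as the interface text tells. Its arguments: {"type":"object","properties":{"deltas":{"type":"array"}},"required":["deltas"]}

```bash
ls; mkdir -p pics; cat > h.py <<'E'
import numpy as np, cv2
from bench import arm
def ray(c,u,v):
    p=cv2.undistortPoints(np.array([[[u,v]]],float),c["mtx"],np.array(c["D"]))[0,0]
    d=np.array(c["rotation"])@np.array([p[0],p[1],1.]); return np.array(c["eye"]),d/np.linalg.norm(d)
def onz(c,u,v,z):
    e,d=ray(c,u,v); return e+d*(z-e[2])/d[2]
def tri(c1,p1,c2,p2):
    e1,d1=ray(c1,*p1);e2,d2=ray(c2,*p2)
    A=np.stack([d1,-d2],1);t=np.linalg.lstsq(A,e2-e1,rcond=None)[0]
    a,b=e1+t[0]*d1,e2+t[1]*d2; return (a+b)/2,np.linalg.norm(a-b)
def save(n,img): cv2.imwrite("pics/"+n,img[:,:,::-1])
E
python3 - <<'E'
from h import *
s=arm.get_state();print(s, arm.grip_point_offset)
for n in("top","side"):
    c=arm.capture(n);save(n+"0.png",c["img"]);print(n,c["eye"],c["rotation"],c["mtx"],c["D"])
E
```

```text
pics
{'clock': 0.0, 'qpos': array([-1.34752381,  0.4267246 ,  0.07381442,  1.60659898, -0.03414061,
        1.110778  , -0.06709705]), 'joint_vel': array([-0.0006882 , -0.00103778, -0.00115765, -0.00048348, -0.00118178,
       -0.00087494,  0.00178998]), 'joint_torque': array([ 2.55908787e-05, -9.49822712e+01,  3.76071319e+00, -4.63528991e+01,
        1.90641498e-02,  9.77885473e-03, -3.05184631e-05]), 'tcp_pos': array([0.2456827 , 0.62827429, 0.23061796]), 'orientation': array([[-9.31316343e-01,  3.64211059e-01, -4.17605375e-04],
       [ 3.64211296e-01,  9.31315596e-01, -1.17978135e-03],
       [-4.07670178e-05, -1.25084625e-03, -9.99999217e-01]]), 'contact_force': array([-0.92647522,  0.17605846, -0.82646078]), 'ft_torque': array([0.03109047, 0.0120785 , 0.00539173]), 'gripper_force': 0.0, 'gripper_width': 0.08538217680891147} 0.0187
top [0.34644834 0.02061565 1.16882294] [[ 5.34859719e-05 -9.78368123e-01  2.06871487e-01]
 [-9.99999995e-01 -3.59615017e-05  8.84722442e-05]
 [-7.91190142e-05 -2.06871491e-01 -9.78368121e-01]] [[435.32877224   0.         319.29596575]
 [  0.         435.32877224 195.63659435]
 [  0.           0.           1.        ]] [-0.12326612  0.          0.          0.          0.        ]
side [ 0.42841384 -0.2430023   0.98582397] [[ 0.87424942 -0.46171513  0.15002364]
 [-0.48543067 -0.82710869  0.28328128]
 [-0.0067094  -0.32048457 -0.94722997]] [[385.26411911   0.         324.13616001]
 [  0.         385.26411911 199.82563952]
 [  0.           0.           1.        ]] [0.00521413 0.         0.         0.         0.        ]
```

View pics/top0.png

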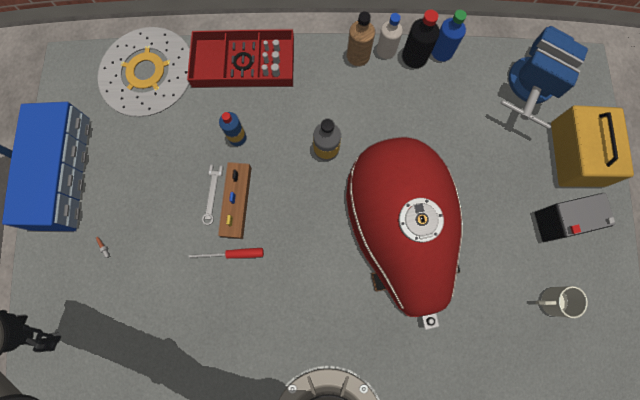

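View pics/side0.png

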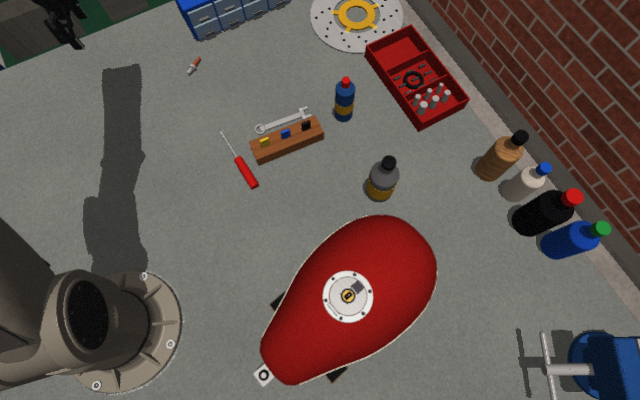

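Top view: key block at (235,200) with black (235,175), blue (232,197) and yellow (228,219) keys. The cap is at (422,219), with the dust flap just above it, away from the robot. Now closer crops and colour measurements.

```bash
cat > m.py <<'E'
from h import *
T=arm.capture("top");S=arm.capture("side")
def crop(c,x,y,w,h,k): return cv2.resize(c["img"][y:y+h,x:x+w],(w*k,h*k),interpolation=cv2.INTER_CUBIC)
a=np.hstack([crop(T,392,189,60,60,6),crop(S,318,266,60,60,6)])
b=np.hstack([crop(T,205,155,60,90,4),crop(S,245,110,90,60,4)[:240].copy() if 0 else np.vstack([crop(S,240,110,90,60,4),np.zeros((120,360,3),np.uint8)])])
b=np.hstack([b,np.zeros((b.shape[0],a.shape[1]-b.shape[1],3),np.uint8)]) if b.shape[1]<a.shape[1] else b
save("crops.png",np.vstack([a,b[:240]])if 0 else a);save("crops2.png",b)
def blobs(c,lo,hi,box,amin=8):
    x,y,w,h=box;hsv=cv2.cvtColor(c["img"],cv2.COLOR_RGB2HSV)
    m=cv2.inRange(hsv,lo,hi);k=np.zeros_like(m);k[y:y+h,x:x+w]=m[y:y+h,x:x+w]
    n,l,st,ce=cv2.connectedComponentsWithStats(k)
    return [(ce[i].round(2),st[i]) for i in range(1,n) if st[i][4]>=amin],l
for nm,c,box in(("T",T,(215,205,30,30)),("S",S,(250,125,40,30))):
    r,l=blobs(c,(20,120,90),(35,255,255),box);print(nm,"yellow",r)
for nm,c,box in(("T",T,(392,189,60,60)),("S",S,(318,266,60,60))):
    r,l=blobs(c,(0,0,0),(179,70,255),box,100)
    m=np.zeros(l.shape,np.uint8);i=np.argmax([q[1][4] for q in r])
    hsv=cv2.cvtColor(c["img"],cv2.COLOR_RGB2HSV);m=cv2.inRange(hsv,(0,110,0),(8,255,255))+cv2.inRange(hsv,(172,110,0),(179,255,255))
    x,y,w,h=box;k=cv2.bitwise_not(m)[y:y+h,x:x+w]
    cs=max(cv2.findContours(k,cv2.RETR_EXTERNAL,cv2.CHAIN_APPROX_NONE)[0],key=cv2.contourArea)
    e=cv2.fitEllipse(cs);print(nm,"ring",e)
    u,v=e[0][0]+x,e[0][1]+y;print("world@.206",onz(c,u,v,.206))
    r,l=blobs(c,(15,100,90),(35,255,255),box,3);print("brass",r)
E
python3 m.py
```

```text
T yellow [(array([228.44, 219.34]), array([226, 215,   6,  10,  41], dtype=int32))]
S yellow [(array([264.63, 141.22]), array([260, 137,  10,  10,  59], dtype=int32))]
T ring ((28.858240127563477, 30.732324600219727), (43.64708709716797, 44.910118103027344), 116.67334747314453)
world@.206 [ 0.49461693 -0.20785757  0.206     ]
brass [(array([421.77, 218.9 ]), array([417, 214,  10,  10,  52], dtype=int32))]
S ring ((29.35455322265625, 30.23688316345215), (50.18648910522461, 51.96925735473633), 160.67745971679688)
world@.206 [ 0.49456726 -0.20724644  0.206     ]
brass [(array([347.43, 295.57]), array([342, 290,  12,  12,  87], dtype=int32))]
```

View pics/crops.png

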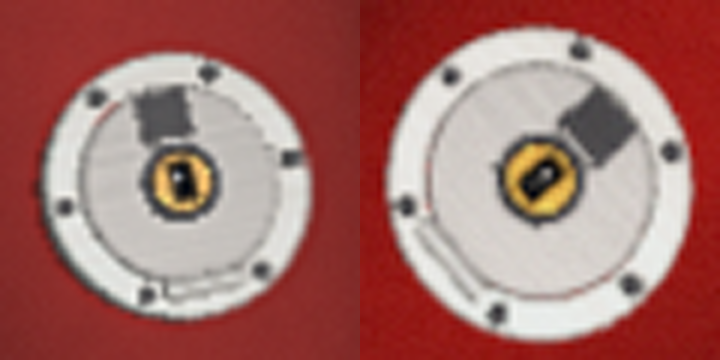

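View pics/crops2.png

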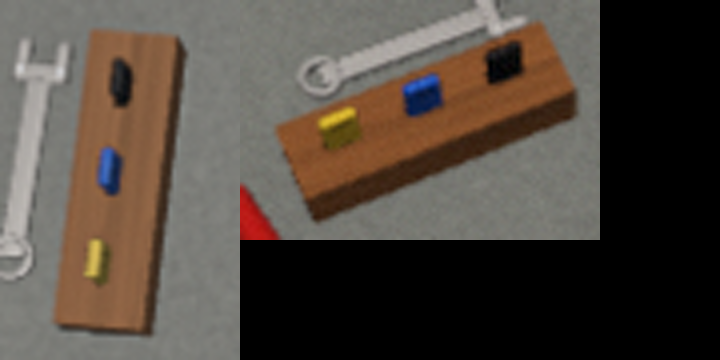

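The crops show the lock's brass disc at about (422,219) in top and (347.5,295.5) in side, with the keyway's long side pointing at the flap. The yellow key is the one nearest the robot.

```bash
cat > m2.py <<'E'
from h import *
T=arm.capture("top");S=arm.capture("side")
def mask(c,lo,hi,box):
    x,y,w,h=box;hsv=cv2.cvtColor(c["img"],cv2.COLOR_RGB2HSV);m=cv2.inRange(hsv,lo,hi)
    k=np.zeros_like(m);k[y:y+h,x:x+w]=m[y:y+h,x:x+w];return k
def cen(m):
    n,l,st,ce=cv2.connectedComponentsWithStats(m);i=1+np.argmax(st[1:,4]);return ce[i],st[i,4],(l==i).astype(np.uint8)
def ang(d): return np.degrees(np.arctan2(d[1],d[0]))
# keys
K={}
for nm,lo,hi,bt,bs in(("yellow",(20,120,60),(35,255,255),(215,205,30,30),(250,125,40,30)),
  ("blue",(105,120,40),(130,255,255),(220,185,25,25),(275,122,25,25)),("black",(0,0,0),(179,255,40),(226,165,18,20),(298,116,20,18))):
    pt,at,_=cen(mask(T,lo,hi,bt));ps,as_,_=cen(mask(S,lo,hi,bs));K[nm],g=tri(T,pt,S,ps)
    print(nm,pt.round(1),at,ps.round(1),as_,K[nm].round(4),"gap",round(g,4))
print("block ang",ang(K["black"]-K["yellow"]),np.linalg.norm(K["black"]-K["yellow"]), "y-b",np.linalg.norm(K["blue"]-K["yellow"]))
# block top outline corners by approx
for nm,c,box in(("T",T,(210,155,55,90)),("S",S,(240,105,95,70))):
    m=mask(c,(5,60,60),(17,255,255),box);p,a,mm=cen(m)
    cs=max(cv2.findContours(cv2.morphologyEx(mm,cv2.MORPH_CLOSE,np.ones((9,9))),cv2.RETR_EXTERNAL,cv2.CHAIN_APPROX_NONE)[0],key=cv2.contourArea)
    b=cv2.boxPoints(cv2.minAreaRect(cs));W=np.array([onz(c,*q,.04) for q in b]);print(nm,a,W[:,:2].round(4).tolist(),W.mean(0).round(4),
      [(round(float(ang(W[(i+1)%4]-W[i])),1),round(float(np.linalg.norm(W[(i+1)%4]-W[i])),4)) for i in range(4)])
# lock
for nm,c,bc,bf in(("T",T,(412,209,20,20),(392,189,60,60)),("S",S,(337,285,21,21),(318,266,60,60))):
    m=mask(c,(15,90,80),(35,255,255),bc);cs=np.vstack([q for q in cv2.findContours(m,cv2.RETR_EXTERNAL,cv2.CHAIN_APPROX_NONE)[0]])
    e=cv2.fitEllipse(cv2.convexHull(cs));C=onz(c,*e[0],.213);print(nm,"disc",e,C.round(4))
    m=mask(c,(0,0,0),(179,60,110),bf);n,l,st,ce=cv2.connectedComponentsWithStats(m)
    for i in range(1,n):
        if st[i,4]>5:
            q=onz(c,*ce[i],.209);print("  dark",ce[i].round(1),st[i,4],"r",round(float(np.linalg.norm((q-C)[:2])),4),"ang",round(float(ang(q-C)),1))
            if st[i,4]>50:
                r=cv2.boxPoints(cv2.minAreaRect(np.argwhere(l==i)[:,::-1].astype(np.float32)))
                W=np.array([onz(c,*q,.211) for q in r]);print("   rect",[(round(float(ang(W[(j+1)%4]-W[j])),1),round(float(np.linalg.norm(W[(j+1)%4]-W[j])),4)) for j in range(4)])
    # keyway: dark pixels within disc
    u,v=e[0];yy,xx=np.mgrid[:400,:640];g=cv2.cvtColor(c["img"],cv2.COLOR_RGB2GRAY);hsv=cv2.cvtColor(c["img"],cv2.COLOR_RGB2HSV)
    k=((xx-u)**2+(yy-v)**2<3.6**2);w=np.where(k,np.clip(120.-g,0,None),0)
    P=np.array([onz(c,a,b,.213)[:2] for b,a in np.argwhere(w>0)]);ww=w[w>0];mu=(P*ww[:,None]).sum(0)/ww.sum()
    ev,V=np.linalg.eigh(np.cov(P.T,aweights=ww));print("  keyway",mu.round(4),ang(V[:,1]),ev)
E
python3 m2.py
```

```text
yellow [229.  219.9] 54 [264.6 141.5] 75 [0.5158 0.2535 0.064 ] gap 0.0007
blue [231.9 197. ] 43 [285.2 133.2] 67 [0.5752 0.2478 0.066 ] gap 0.0016
black [235.5 175.9] 26 [305.5 125.4] 61 [0.6321 0.2403 0.0688] gap 0.0005
block ang -6.4707350496980816 0.11717684276748302 y-b 0.05971241980343446
T 1684 [[0.4775, 0.2874], [0.6819, 0.2715], [0.6729, 0.2032], [0.4697, 0.2214]] [0.5755 0.2458 0.04  ] [(-4.5, 0.205), (-97.5, 0.0689), (174.9, 0.204), (83.2, 0.0665)]
S 1474 [[0.4784, 0.2906], [0.6823, 0.2735], [0.6687, 0.1922], [0.4696, 0.2108]] [0.5748 0.2418 0.04  ] [(-4.8, 0.2047), (-99.6, 0.0824), (174.7, 0.1999), (83.7, 0.0802)]
T disc ((421.8512268066406, 218.71739196777344), (9.40257453918457, 9.89099407196045), 64.62401580810547) [ 0.4958 -0.2086  0.213 ]
  dark [426.2 200.8] 6 r 0.0435 ang -17.1
  dark [407.5 205. ] 6 r 0.0441 ang 43.5
  dark [418.9 207.8] 61 r 0.0259 ang 10.4
   rect [(-78.8, 0.0176), (-171.4, 0.0169), (101.1, 0.0176), (8.8, 0.0169)]
  dark [421. 219.] 41 r 0.0011 ang 84.6
  dark [439.9 214.9] 8 r 0.0436 ang -77.8
  dark [400.2 226.5] 12 r 0.0516 ang 109.0
  keyway [ 0.4959 -0.2093] -168.35997435352544 [5.57378825e-06 1.79776727e-05]
S disc ((347.5137634277344, 295.4237976074219), (11.432075500488281, 12.194525718688965), 145.83456420898438) [ 0.495  -0.2064  0.213 ]
  dark [354.2 274.2] 6 r 0.044 ang 42.0
  dark [357.4 286.4] 88 r 0.0266 ang 12.3
   rect [(14.8, 0.0182), (-74.5, 0.0177), (-165.5, 0.0181), (105.9, 0.0177)]
  dark [348.1 295.2] 44 r 0.0016 ang 2.8
  dark [369.3 291. ] 7 r 0.0441 ang -17.5
  dark [347.4 295.5] 18 r 0.0002 ang 72.5
  dark [325.5 300. ] 6 r 0.0438 ang 162.0
  dark [362.7 313. ] 7 r 0.0437 ang -77.6
  dark [340.5 318. ] 6 r 0.0443 ang -137.6
  keyway [ 0.4948 -0.2063] -170.05228165618388 [6.14498980e-06 1.57183881e-05]
```

```bash
cat > d.py <<'E'
import sys
from h import *
from scipy.spatial.transform import Rotation as R
def go(p,yaw):  # yaw: angle of tool y, deg; prints turn/shift in tool axes from the measured pose
    s=arm.get_state();O=s["orientation"];a=np.radians(yaw)
    y=np.array([np.cos(a),np.sin(a),0]);z=np.array([0,0,-1.]);M=np.stack([np.cross(y,z),y,z],1)
    print("turn",np.degrees(R.from_matrix(O.T@M).as_rotvec()).round(2),"shift cm",(O.T@(np.array(p)-s["tcp_pos"])*100).round(2))
    print("tcp",s["tcp_pos"].round(4),"yaw",np.degrees(np.arctan2(O[1,1],O[0,1])).round(2),"F",s["contact_force"].round(1),"M",s["ft_torque"].round(2),"w",round(s["gripper_width"],4),"gf",round(s["gripper_force"],1),"t",s["clock"],"q",s["qpos"].round(2))
if __name__=="__main__": go([float(v) for v in sys.argv[1:4]],float(sys.argv[4]))
E
python3 d.py .5168 .2543 .23 84.8; python3 d.py .5168 .2543 .11 84.8
```

```text
turn [ -0.03  -0.   -16.16] shift cm [-38.87 -24.98   0.12]
tcp [0.2458 0.6285 0.2311] yaw 68.64 F [ 0.2  0.2 -0.3] M [ 0.02 -0.01 -0.01] w 0.0852 gf 0.0 t 0.3 q [-1.35  0.43  0.07  1.61 -0.03  1.11 -0.07]
turn [ -0.03  -0.   -16.16] shift cm [-38.87 -24.97  12.12]
tcp [0.2458 0.6285 0.2311] yaw 68.64 F [ 0.2  0.2 -0.3] M [ 0.02 -0.01 -0.01] w 0.0852 gf 0.0 t 0.3 q [-1.35  0.43  0.07  1.61 -0.03  1.11 -0.07]
```

Request:
send_rows:
  deltas: [0,0,-4,-5,-3.2,0,0.2,0,0,-8,-10,-6.4,0,0.4,0,0,-12,-15,-9.6,0,0.5,0,0,-16.2,-20,-12.8,0,0.5,0,0,-16.2,-25,-16,0,0.5]

```text
clock: 0.92
tcp_pos: [0.4213, 0.3868, 0.2315]
orientation: [[-0.996, 0.089, 0.0], [0.089, 0.996, 0.0], [-0.0, 0.0, -1.0]]
contact_force: [0.7, 0.9, 0.1]
gripper_width: 0.0429
gripper_force: 0.0
```

```bash
python3 d.py .5168 .2543 .11 84.8
```

```text
turn [0.02 0.01 0.11] shift cm [-10.68 -12.36  12.15]
tcp [0.4213 0.3868 0.2315] yaw 84.91 F [0.7 0.9 0.1] M [ 0.01 -0.02 -0.04] w 0.0429 gf 0.0 t 0.925 q [-0.96  0.26  0.12  1.85 -0.04  1.04  0.66]
```

Request:
send_rows:
  deltas: [0,0,0,-3,-3.5,0,0.5,0,0,0,-6,-7,0,0.5,0,0,0,-9,-10.5,3,0.5,0,0,0,-10.7,-12.4,7.5,0.5,0,0,0,-10.7,-12.4,12,0.5]

```text
clock: 1.55
tcp_pos: [0.5172, 0.2532, 0.1104]
orientation: [[-0.996, 0.093, 0.001], [0.093, 0.996, -0.0], [-0.001, 0.0, -1.0]]
contact_force: [0.3, 1.4, -0.4]
gripper_width: 0.0429
gripper_force: 0.0
```

```bash
python3 d.py .5168 .2543 .044 84.8; cat > look.py <<'E'
import sys
from h import *
n,u1,v1,u2,v2=sys.argv[1],*map(int,sys.argv[2:6])
im=[]
for c,u,v in((arm.capture("top"),u1,v1),(arm.capture("side"),u2,v2)):
    im.append(cv2.resize(c["img"][v-30:v+30,u-30:u+30],(390,390),interpolation=cv2.INTER_CUBIC))
save(n,np.hstack(im))
E
python3 look.py pre.png 228 215 268 138
```

```text
turn [ 0.    0.07 -0.16] shift cm [0.06 0.1  6.64]
tcp [0.5172 0.2532 0.1104] yaw 84.64 F [ 0.3  1.4 -0.4] M [ 0.07 -0.03  0.01] w 0.0429 gf 0.0 t 1.55 q [-0.72  0.41  0.18  1.95 -0.1   0.79  1.  ]
```

View pics/pre.png

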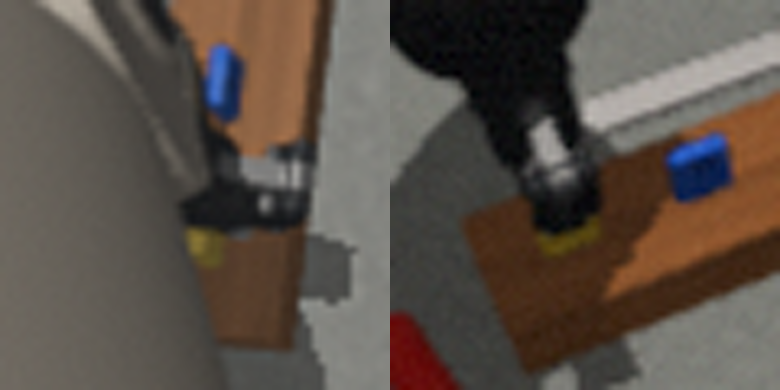

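The gripper hangs over the yellow key (top about (205,245) in the left crop) with the blue key well clear, so I descend and close.

Request:
send_rows:
  deltas: [0,0,0,0.05,0.1,2.5,0.5,0,0,0,0.05,0.1,5,0.6,0,0,0,0.05,0.1,6.5,0.7,0,0,0,0.05,0.1,6.5,0.7,0,0,0,0.05,0.1,6.5,0.7]

```text
clock: 2.28
tcp_pos: [0.5159, 0.2568, 0.0475]
orientation: [[-0.996, 0.09, 0.001], [0.09, 0.996, 0.001], [-0.001, 0.001, -1.0]]
contact_force: [0.4, -0.2, -0.7]
gripper_width: 0.0257
gripper_force: 0.0
```

```bash
python3 d.py .5168 .2543 .045 84.8
```

```text
turn [0.04 0.05 0.04] shift cm [-0.11 -0.24  0.25]
tcp [0.5159 0.2568 0.0475] yaw 84.84 F [ 0.4 -0.2 -0.7] M [-0.   -0.01  0.  ] w 0.0257 gf 0.0 t 2.275 q [-0.7   0.5   0.16  1.98 -0.13  0.67  1.02]
```

Request:
send_rows:
  deltas: [0,0,0,-0.1,-0.25,0.25,0.7,0,0,0,-0.1,-0.25,0.25,0.7,0,0,0,-0.1,-0.25,0.25,0.7,0,0,0,-0.1,-0.25,0.25,0.9,0,0,0,-0.1,-0.25,0.25,1]

```text
clock: 2.9
tcp_pos: [0.5162, 0.254, 0.044]
orientation: [[-0.996, 0.09, 0.0], [0.09, 0.996, 0.0], [-0.0, 0.0, -1.0]]
contact_force: [-1.5, -0.4, 3.5]
gripper_width: 0.0079
gripper_force: 58.5
```

Request:
send_rows:
  deltas: [0,0,0,0,0,0,1,0,0,0,0,0,0,1,0,0,0,0,0,0,1,0,0,0,0,0,0,1,0,0,0,0,0,0,1]

```text
clock: 3.52
tcp_pos: [0.5162, 0.2539, 0.0439]
orientation: [[-0.996, 0.09, 0.0], [0.09, 0.996, 0.0], [-0.0, 0.0, -1.0]]
contact_force: [-1.0, -0.1, 6.0]
gripper_width: 0.0082
gripper_force: 58.5
```

```bash
python3 d.py .5168 .2543 .045 84.8
```

```text
turn [0.   0.   0.04] shift cm [-0.06  0.04 -0.11]
tcp [0.5162 0.2539 0.0439] yaw 84.84 F [-1.  -0.1  6. ] M [-0.09  0.35 -0.03] w 0.0082 gf 58.5 t 3.525 q [-0.7   0.51  0.16  1.98 -0.13  0.66  1.03]
```

Request:
send_rows:
  deltas: [0,0,0,0,0,-2,1,0,0,0,0,0,-5,1,0,0,0,0,0,-10,1,0,0,0,0,0,-16,1,0,0,0,0,0,-23,1]

```text
clock: 4.15
tcp_pos: [0.5157, 0.2536, 0.2679]
orientation: [[-0.996, 0.09, -0.001], [0.09, 0.996, -0.0], [0.001, -0.001, -1.0]]
contact_force: [0.6, 0.1, -0.3]
gripper_width: 0.0081
gripper_force: 59.5
```

```bash
python3 d.py .4949 -.2074 .28 102.2; python3 look.py lift.png 226 190 260 110
```

```text
turn [ -0.03  -0.03 -17.36] shift cm [ -2.07 -46.1   -1.18]
tcp [0.5157 0.2536 0.2679] yaw 84.84 F [ 0.6  0.1 -0.3] M [-0.02 -0.08 -0.01] w 0.0081 gf 59.5 t 4.15 q [-0.75  0.23  0.22  1.8  -0.05  1.11  0.96]
```

View pics/lift.png

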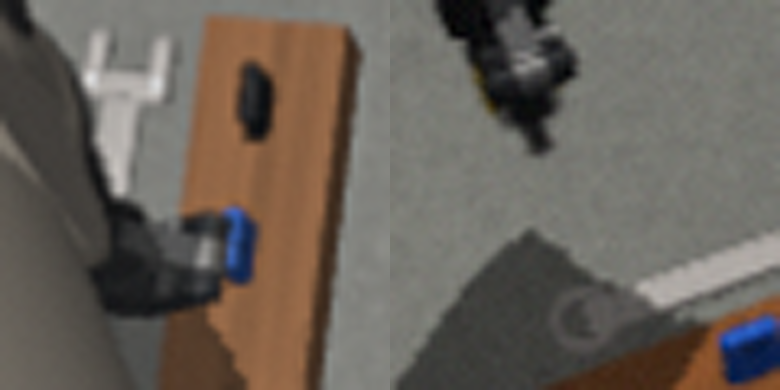

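The yellow key is in the gripper (yellow edge at (485,95), blade below it at (540,135)), and the other two keys are still in the block. Moving to above the cap.

Request:
send_rows:
  deltas: [0,0,-2,0,-4,-1.2,1,0,0,-6,-0.5,-9,-1.2,1,0,0,-10,-1,-14,-1.2,1,0,0,-14,-1.2,-19,-1.2,1,0,0,-17.4,-1.5,-24,-1.2,1]

```text
clock: 4.88
tcp_pos: [0.5091, 0.0118, 0.2782]
orientation: [[-0.977, -0.214, 0.0], [-0.214, 0.977, 0.0], [-0.0, 0.0, -1.0]]
contact_force: [0.5, 0.4, -0.9]
gripper_width: 0.0081
gripper_force: 59.6
```

```bash
python3 d.py .4949 -.2074 .28 102.2
```

```text
turn [0.   0.01 0.16] shift cm [  6.08 -21.11  -0.18]
tcp [0.5091 0.0118 0.2782] yaw 102.36 F [ 0.5  0.4 -0.9] M [0.08 0.02 0.02] w 0.0081 gf 59.6 t 4.875 q [-0.46  0.11  0.34  1.93 -0.04  1.11  1.68]
```

Request:
send_rows:
  deltas: [0,0,0,1.5,-5,-0.2,1,0,0,0,3,-10,-0.2,1,0,0,0,4.5,-15,-0.2,1,0,0,0,5.8,-20,-0.2,1,0,0,0,6.1,-21.1,-0.2,1]

```text
clock: 5.5
tcp_pos: [0.4937, -0.2091, 0.2802]
orientation: [[-0.978, -0.208, -0.0], [-0.208, 0.978, -0.001], [0.0, -0.001, -1.0]]
contact_force: [0.3, 0.8, -0.6]
gripper_width: 0.0079
gripper_force: 59.6
```

Request:
send_rows:
  deltas: [0,0,0,0,0,1,1,0,0,0,0,0,2,1,0,0,0,0,0,2,1,0,0,0,0,0,2,1,0,0,0,0,0,2,1]

```text
clock: 6.12
tcp_pos: [0.4948, -0.2054, 0.2606]
orientation: [[-0.977, -0.212, 0.0], [-0.212, 0.977, -0.0], [-0.0, -0.0, -1.0]]
contact_force: [-0.1, -0.1, 0.2]
gripper_width: 0.008
gripper_force: 59.6
```

```bash
python3 d.py .4949 -.2074 .25 102.2; python3 look.py cap.png 418 215 345 290
```

```text
turn [-0.    0.02  0.06] shift cm [ 0.04 -0.2   1.06]
tcp [ 0.4948 -0.2054  0.2606] yaw 102.26 F [-0.1 -0.1  0.2] M [-0.02  0.    0.  ] w 0.008 gf 59.6 t 6.125 q [-0.18  0.18  0.51  1.91 -0.1   1.08  2.16]
```

View pics/cap.png

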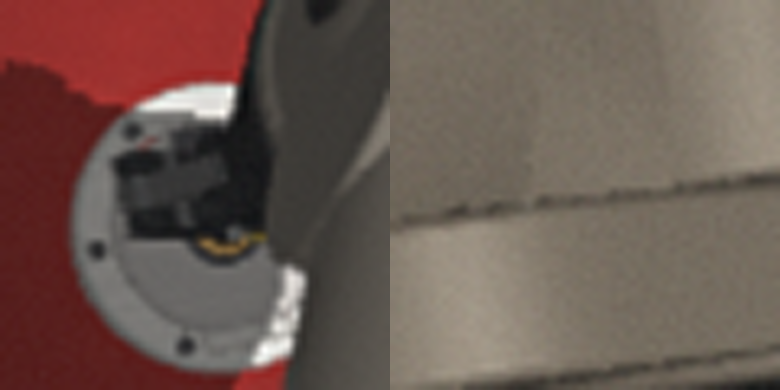

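Request:
send_rows:
  deltas: [0,0,0,0.1,-0.2,0,1,0,0,0,0.1,-0.2,0.8,1,0,0,0,0.1,-0.2,1.1,1,0,0,0,0.1,-0.2,1.3,1,0,0,0,0.1,-0.2,1.3,1]

```text
clock: 6.85
tcp_pos: [0.494, -0.2078, 0.2472]
orientation: [[-0.977, -0.212, -0.0], [-0.212, 0.977, -0.0], [0.0, 0.0, -1.0]]
contact_force: [-0.6, -0.2, -0.4]
gripper_width: 0.0078
gripper_force: 59.6
```

```bash
python3 d.py .4944 -.2075 .243 102.2
```

```text
turn [ 0.   -0.02  0.04] shift cm [-0.04  0.02  0.42]
tcp [ 0.494  -0.2078  0.2472] yaw 102.24 F [-0.6 -0.2 -0.4] M [0.01 0.   0.01] w 0.0078 gf 59.6 t 6.85 q [-0.17  0.19  0.51  1.92 -0.11  1.05  2.18]
```

Request:
send_rows:
  deltas: [0,0,0,0,0,0.1,1,0,0,0,0,0,0.2,1,0,0,0,0,0,0.3,1,0,0,0,0,0,0.4,1,0,0,0,0,0,0.4,1]

```text
clock: 7.48
tcp_pos: [0.4943, -0.2078, 0.2435]
orientation: [[-0.977, -0.212, 0.0], [-0.212, 0.977, -0.0], [-0.0, -0.0, -1.0]]
contact_force: [0.4, 0.5, 1.7]
gripper_width: 0.008
gripper_force: 60.0
```

```bash
python3 d.py .4944 -.2075 .24 102.2
```

```text
turn [-0.01  0.03  0.04] shift cm [-0.02  0.03  0.35]
tcp [ 0.4943 -0.2078  0.2435] yaw 102.24 F [0.4 0.5 1.7] M [ 0.13 -0.21 -0.04] w 0.008 gf 60.0 t 7.475 q [-0.17  0.2   0.51  1.93 -0.11  1.04  2.18]
```

Request:
send_rows:
  deltas: [0,0,0,0,0,0.1,1,0,0,0,0,0,0.2,1,0,0,0,0,0,0.3,1,0,0,0,0,0,0.3,1,0,0,0,0,0,0.3,1]

```text
clock: 8.1
tcp_pos: [0.4945, -0.2077, 0.2404]
orientation: [[-0.977, -0.212, 0.001], [-0.212, 0.977, -0.0], [-0.001, -0.0, -1.0]]
contact_force: [5.3, 0.7, 1.7]
gripper_width: 0.0079
gripper_force: 60.0
```

```bash
python3 d.py .4944 -.2075 .24 102.2
```

```text
turn [-0.02  0.04  0.05] shift cm [0.01 0.02 0.04]
tcp [ 0.4945 -0.2077  0.2404] yaw 102.25 F [5.3 0.7 1.7] M [ 0.18 -1.42 -0.03] w 0.0079 gf 60.0 t 8.1 q [-0.17  0.2   0.51  1.93 -0.11  1.04  2.18]
```

Request:
send_rows:
  deltas: [0,0,0,-0.04,0,0,1,0,0,0,-0.08,0,0.05,1,0,0,0,-0.08,0,0.1,1,0,0,0,-0.08,0,0.15,1,0,0,0,-0.08,0,0.2,1]

```text
clock: 8.72
tcp_pos: [0.4949, -0.2077, 0.2384]
orientation: [[-0.977, -0.212, 0.0], [-0.212, 0.977, -0.0], [-0.0, -0.0, -1.0]]
contact_force: [3.2, 1.0, 4.4]
gripper_width: 0.0081
gripper_force: 60.1
```

```bash
python3 d.py .4944 -.2075 .24 102.2
```

```text
turn [-0.    0.    0.04] shift cm [ 0.04  0.03 -0.16]
tcp [ 0.4949 -0.2077  0.2384] yaw 102.24 F [3.2 1.  4.4] M [ 0.19 -0.77  0.01] w 0.0081 gf 60.1 t 8.725 q [-0.16  0.21  0.51  1.93 -0.12  1.03  2.18]
```

Request:
send_rows:
  deltas: [0,0,0,-0.03,0,0.1,1,0,0,0,-0.1,0,0.15,1,0,0,0,0.05,0,0.15,1,0,0,0,-0.1,0,0.15,1,0,0,0,-0.03,0,0.15,1]

```text
clock: 9.35
tcp_pos: [0.4949, -0.2078, 0.2368]
orientation: [[-0.977, -0.212, -0.0], [-0.212, 0.977, -0.0], [0.0, -0.0, -1.0]]
contact_force: [3.2, 0.5, 2.3]
gripper_width: 0.008
gripper_force: 60.1
```

```bash
python3 d.py .4944 -.2075 .24 102.2
```

```text
turn [-0.   -0.03  0.02] shift cm [ 0.04  0.04 -0.32]
tcp [ 0.4949 -0.2078  0.2368] yaw 102.22 F [3.2 0.5 2.3] M [ 0.   -0.79  0.02] w 0.008 gf 60.1 t 9.35 q [-0.16  0.21  0.51  1.93 -0.12  1.03  2.18]
```

Request:
send_rows:
  deltas: [0,0,0,-0.03,0,0.1,1,0,0,0,-0.1,0,0.2,1,0,0,0,0.04,0,0.25,1,0,0,0,-0.1,0,0.3,1,0,0,0,-0.03,0,0.3,1]

```text
clock: 9.98
tcp_pos: [0.4952, -0.2075, 0.2335]
orientation: [[-0.977, -0.212, -0.001], [-0.212, 0.977, 0.0], [0.001, 0.0, -1.0]]
contact_force: [0.5, -0.1, -0.3]
gripper_width: 0.0084
gripper_force: 59.7
```

```bash
python3 d.py .4944 -.2075 .24 102.2
```

```text
turn [ 0.01 -0.04  0.03] shift cm [ 0.08  0.02 -0.65]
tcp [ 0.4952 -0.2075  0.2335] yaw 102.23 F [ 0.5 -0.1 -0.3] M [ 0.    0.   -0.03] w 0.0084 gf 59.7 t 9.975 q [-0.16  0.21  0.51  1.94 -0.12  1.02  2.19]
```

Request:
send_rows:
  deltas: [0,0,0,0,0,0.1,1,0,0,0,0,0,0.2,1,0,0,0,0,0,0.3,1,0,0,0,0,0,0.35,1,0,0,0,0,0,0.35,1]

```text
clock: 10.6
tcp_pos: [0.4956, -0.2077, 0.2309]
orientation: [[-0.977, -0.212, 0.001], [-0.212, 0.977, -0.0], [-0.001, -0.0, -1.0]]
contact_force: [-2.2, -0.0, 10.8]
gripper_width: 0.0078
gripper_force: 61.2
```

```bash
python3 d.py .4944 -.2075 .24 102.2
```

```text
turn [-0.01  0.04  0.03] shift cm [ 0.12  0.04 -0.91]
tcp [ 0.4956 -0.2077  0.2309] yaw 102.23 F [-2.2 -0.  10.8] M [0.14 0.74 0.03] w 0.0078 gf 61.2 t 10.6 q [-0.16  0.21  0.51  1.94 -0.12  1.02  2.19]
```

Request:
send_rows:
  deltas: [0,0,0,0.1,0,0,1,0,0,0,-0.05,0,0.02,1,0,0,0,0.1,0,0.04,1,0,0,0,-0.05,0,0.05,1,0,0,0,0.03,0,0.05,1]

```text
clock: 11.22
tcp_pos: [0.4957, -0.2077, 0.2301]
orientation: [[-0.977, -0.212, 0.001], [-0.212, 0.977, -0.0], [-0.001, -0.001, -1.0]]
contact_force: [3.1, -0.9, 2.6]
gripper_width: 0.0079
gripper_force: 60.2
```

```bash
python3 d.py .4944 -.2075 .24 102.2
```

```text
turn [-0.03  0.06  0.05] shift cm [ 0.13  0.04 -0.99]
tcp [ 0.4957 -0.2077  0.2301] yaw 102.25 F [ 3.1 -0.9  2.6] M [-0.05 -0.8   0.08] w 0.0079 gf 60.2 t 11.225 q [-0.16  0.22  0.51  1.94 -0.12  1.02  2.19]
```

Force dropped as it moved down, so I keep going with more wiggles.

Request:
send_rows:
  deltas: [0,0,0,-0.07,0,0.1,1,0,0,0,0.05,0,0.15,1,0,0,0,-0.07,0,0.2,1,0,0,0,0.03,0,0.25,1,0,0,0,0,0,0.25,1]

```text
clock: 11.85
tcp_pos: [0.4951, -0.2075, 0.2272]
orientation: [[-0.977, -0.212, -0.0], [-0.212, 0.977, 0.0], [0.0, 0.0, -1.0]]
contact_force: [1.7, 0.9, -0.2]
gripper_width: 0.0081
gripper_force: 59.8
```

```bash
python3 d.py .4944 -.2075 .24 102.2
```

```text
turn [ 0.01 -0.01  0.04] shift cm [ 0.07  0.01 -1.28]
tcp [ 0.4951 -0.2075  0.2272] yaw 102.24 F [ 1.7  0.9 -0.2] M [ 0.25 -0.52 -0.02] w 0.0081 gf 59.8 t 11.85 q [-0.16  0.22  0.51  1.94 -0.13  1.01  2.19]
```

Request:
send_rows:
  deltas: [0,0,0,-0.01,0,0.2,1,0,0,0,-0.01,0,0.4,1,0,0,0,-0.01,0,0.6,1,0,0,0,-0.01,0,0.8,1,0,0,0,-0.01,0,0.9,1]

```text
clock: 12.48
tcp_pos: [0.4952, -0.2076, 0.2182]
orientation: [[-0.977, -0.212, -0.0], [-0.212, 0.977, -0.0], [0.0, -0.0, -1.0]]
contact_force: [1.9, 0.2, 3.4]
gripper_width: 0.0084
gripper_force: 60.0
```

```bash
python3 d.py .4944 -.2075 .24 102.2
```

```text
turn [-0.   -0.    0.03] shift cm [ 0.08  0.03 -2.18]
tcp [ 0.4952 -0.2076  0.2182] yaw 102.23 F [1.9 0.2 3.4] M [ 0.11 -0.41  0.05] w 0.0084 gf 60.0 t 12.475 q [-0.16  0.23  0.51  1.95 -0.13  0.99  2.2 ]
```

Request:
send_rows:
  deltas: [0,0,0,-0.02,0,0.08,1,0,0,0,-0.02,0,0.14,1,0,0,0,-0.02,0,0.18,1,0,0,0,-0.02,0,0.2,1,0,0,0,-0.02,0,0.2,1]

```text
clock: 13.1
tcp_pos: [0.4954, -0.2076, 0.2168]
orientation: [[-0.977, -0.212, 0.0], [-0.212, 0.977, 0.0], [-0.0, 0.0, -1.0]]
contact_force: [-3.1, 1.8, 10.9]
gripper_width: 0.0081
gripper_force: 61.4
```

```bash
python3 d.py .4944 -.2075 .24 102.2
```

```text
turn [0.01 0.01 0.03] shift cm [ 0.1   0.03 -2.32]
tcp [ 0.4954 -0.2076  0.2168] yaw 102.23 F [-3.1  1.8 10.9] M [0.31 0.52 0.03] w 0.0081 gf 61.4 t 13.1 q [-0.16  0.23  0.51  1.95 -0.13  0.99  2.2 ]
```

Home: TCP z 0.2168 against 0.2169 expected, with about 11 N of seating force. Now turning clockwise (positive about tool z).

Request:
send_rows:
  deltas: [0,0,6,0.02,0,0,1,0,0,12,0.02,0,0,1,0,0,18,0.02,0,0,1,0,0,24,0.02,0,0,1,0,0,30,0.02,0,0,1]

```text
clock: 13.72
tcp_pos: [0.4955, -0.2075, 0.2168]
orientation: [[-0.951, 0.308, 0.001], [0.308, 0.951, 0.0], [-0.001, 0.0, -1.0]]
contact_force: [0.2, 1.1, 9.3]
gripper_width: 0.008
gripper_force: 61.2
```

```bash
python3 d.py .4953 -.2076 .2168 12.2
```

```text
turn [3.000e-02 2.000e-02 5.985e+01] shift cm [ 0.02 -0.01 -0.  ]
tcp [ 0.4955 -0.2075  0.2168] yaw 72.05 F [0.2 1.1 9.3] M [0.41 0.08 0.09] w 0.008 gf 61.2 t 13.725 q [-0.23  0.24  0.6   1.96 -0.16  0.99  1.7 ]
```

Request:
send_rows:
  deltas: [0,0,6,0,0,0,1,0,0,12,0,0,0,1,0,0,18,0,0,0,1,0,0,24,0,0,0,1,0,0,30,0,0,0,1]

```text
clock: 14.35
tcp_pos: [0.4956, -0.2073, 0.2168]
orientation: [[-0.67, 0.742, 0.001], [0.742, 0.67, 0.0], [-0.0, 0.001, -1.0]]
contact_force: [0.6, 3.6, 9.9]
gripper_width: 0.0083
gripper_force: 61.2
```

```bash
python3 d.py .4953 -.2076 .2168 12.2
```

```text
turn [ 0.05 -0.   29.86] shift cm [-0.   -0.04  0.  ]
tcp [ 0.4956 -0.2073  0.2168] yaw 42.06 F [0.6 3.6 9.9] M [ 0.69 -0.01  0.14] w 0.0083 gf 61.2 t 14.35 q [-0.31  0.25  0.69  1.96 -0.19  0.99  1.21]
```

Request:
send_rows:
  deltas: [0,0,6,0.02,0.02,0,1,0,0,12,0.02,0.02,0,1,0,0,18,0.02,0.02,0,1,0,0,24,0.02,0.02,0,1,0,0,28,0.02,0.02,0,1]

```text
clock: 14.98
tcp_pos: [0.4957, -0.2072, 0.2168]
orientation: [[-0.243, 0.97, 0.001], [0.97, 0.243, 0.0], [-0.0, 0.001, -1.0]]
contact_force: [1.7, 2.3, 9.2]
gripper_width: 0.008
gripper_force: 61.1
```

```bash
python3 d.py .4953 -.2076 .2168 12.2
```

```text
turn [0.06 0.   1.89] shift cm [-0.03 -0.05  0.  ]
tcp [ 0.4957 -0.2072  0.2168] yaw 14.09 F [1.7 2.3 9.2] M [ 0.45 -0.29  0.16] w 0.008 gf 61.1 t 14.975 q [-0.39  0.27  0.79  1.96 -0.23  0.99  0.76]
```

Request:
send_rows:
  deltas: [0,0,1.5,0,0,0,1,0,0,3,0,0,0,1,0,0,4,0,0,0,1,0,0,4,0,0,0,1,0,0,4,0,0,0,1]

```text
clock: 15.6
tcp_pos: [0.4958, -0.2071, 0.2168]
orientation: [[-0.178, 0.984, 0.001], [0.984, 0.178, 0.0], [0.0, 0.001, -1.0]]
contact_force: [1.5, 2.3, 9.4]
gripper_width: 0.0083
gripper_force: 61.2
```

```bash
python3 d.py .4953 -.2076 .2168 12.2
```

```text
turn [ 0.06  0.   -1.93] shift cm [-0.04 -0.06 -0.  ]
tcp [ 0.4958 -0.2071  0.2168] yaw 10.27 F [1.5 2.3 9.4] M [ 0.48 -0.25  0.16] w 0.0083 gf 61.2 t 15.6 q [-0.4   0.28  0.81  1.97 -0.24  1.    0.7 ]
```

Request:
send_rows:
  deltas: [0,0,2,0,0,0,1,0,0,4,0,0,0,1,0,0,4,0,0,0,1,0,0,4,0,0,0,1,0,0,4,0,0,0,1]

```text
clock: 16.23
tcp_pos: [0.4959, -0.2072, 0.2168]
orientation: [[-0.109, 0.994, 0.001], [0.994, 0.109, 0.0], [-0.0, 0.001, -1.0]]
contact_force: [1.6, 1.4, 8.4]
gripper_width: 0.0085
gripper_force: 61.1
```

```bash
python3 d.py .4953 -.2076 .2168 12.2
```

```text
turn [ 0.06  0.01 -5.93] shift cm [-0.03 -0.06  0.  ]
tcp [ 0.4959 -0.2072  0.2168] yaw 6.27 F [1.6 1.4 8.4] M [ 0.37 -0.37  0.24] w 0.0085 gf 61.1 t 16.225 q [-0.41  0.28  0.82  1.97 -0.24  1.    0.64]
```

Request:
send_rows:
  deltas: [0,0,2,0,0,0.01,1,0,0,4,0,0,0.02,1,0,0,4,0,0,0.02,1,0,0,4,0,0,0.02,1,0,0,4,0,0,0.02,1]

```text
clock: 16.85
tcp_pos: [0.4959, -0.2073, 0.2168]
orientation: [[-0.04, 0.999, 0.001], [0.999, 0.04, 0.0], [-0.0, 0.001, -1.0]]
contact_force: [0.6, 2.1, 11.6]
gripper_width: 0.008
gripper_force: 61.7
```

```bash
python3 d.py .4953 -.2076 .2168 12.2; python3 look.py end.png 418 215 345 290
```

```text
turn [ 0.07  0.01 -9.93] shift cm [-0.03 -0.06 -0.  ]
tcp [ 0.4959 -0.2073  0.2168] yaw 2.27 F [ 0.6  2.1 11.6] M [ 0.43 -0.17  0.38] w 0.008 gf 61.7 t 16.85 q [-0.42  0.28  0.84  1.97 -0.25  1.    0.58]
```

View pics/end.png

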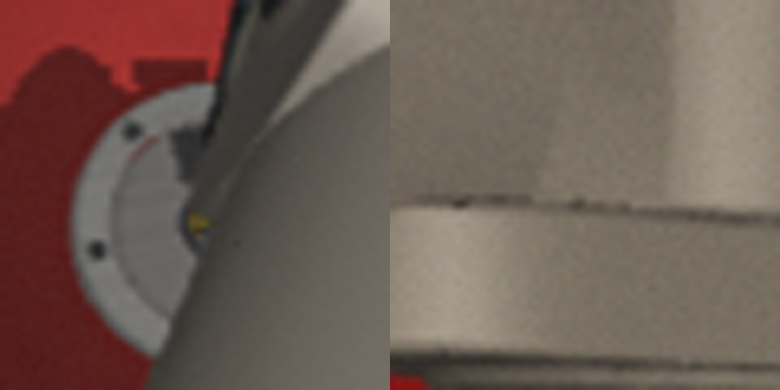

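The arm hides most of the cap in both views; only a sliver of yellow at (200,225) shows. The forces settle it: torque is 0.38 Nm (0.15 spring plus the stop), z is unchanged at home with 11.6 N, and the grip is 61 N.

```bash
python3 -c "
from bench import arm
print(arm.close_job())"
```

```text
the job is handed in; nothing more can be done
None
```

I handed the job in with the yellow key fully home in the cap (11.6 N seating force), turned clockwise to its stop (0.38 Nm, against 0.15 Nm from the spring alone) and still gripped at 61 N; the arm hid the cap in the last pictures, so this rests on force and position readings.

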